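# Free the ratchet of the bench press and press the bearing home

### The job

The bench press is parked with its lever locked up by the ratchet pawl. Press the pawl's thumb tab right down so that the pawl is clear of the ratchet wheel, then push the lever down from above until the ball bearing under the ram is fully home in its aluminium cover, and come away leaving the lever down and the pawl free. Only push: lift nothing, keep the cover where it is on the press and leave the other parts on the bench where they are.

Things in the scene. Friction and masses are not known exactly. Their poses are not given: they have to be found in the camera images.
- press: grey cast-iron lever arbor press fixed on the bench, base 240 x 120 mm, head top 245 mm high, ram top 292. Origin: centre of the base's underside. Its x points from front (ram) to back (column), y to its left, z up. Lever, ratchet wheel and pawl are outside its right side (-y); the head ends at y -35. In its axes, mm: ram (-45, 0), lever axis (-18, -67, 205), pawl pivot (48, -47, 236).
- pawl_tab (a point): middle of the top face of the pawl's thumb tab, a ribbed steel plate 34 mm (along the press's x) x 30 x 7 mm, at the press's upper right back; engaged, at (103, -59, 261) mm in the press's axes. The pawl rocks: pressing the tab down lifts its nose off the ratchet wheel. The tab goes 20 mm down and 5 mm backwards and tilts 0.35 rad. The point moves with it.
- pawl (a joint): angle of the pawl, rad: 0 engaged (as it starts), about 0.13 nose just clear of the teeth, 0.35 fully pressed, against a stop. It has no spring: it moves with about 2 to 3 N on the tab and stays where it is left.
- lever_pivot (a point): point on the axis of the lever, at the middle of the lever bar's width; the axis is level and runs along the press's y.
- lever_grip (a point): point on the centre line of the lever's black rubber grip (25 mm thick, from about 105 to 192 mm from the axis), 150 mm from the lever axis. It moves with the lever. Between grip and hub the bar is 15 mm steel. The lever points to the press's front and swings in the upright plane through point lever_pivot, along the press's x.
- lever (a joint): lever angle, rad: at 0 it points to the press's front, 0.72 above level; slope above level = 0.72 - value, growing downwards. Starts at 0 to 0.1; blocked at about 0.14 while the pawl is engaged; bearing home at about 1.0; stop at 1.03. Drives the ram 16 mm/rad, meets the bearing at 0.56 to 0.61. Stays where it is left. On the grip about 2 N moves it, about 8 N presses the bearing in.
- bearing (a joint): depth of the ball bearing (47 mm across, 14 mm high) in the bore of the cover, m: at 0 it stands 7 mm proud of the boss; 0.007 is fully home against the shoulder, flush with the boss. It starts at 0 to 0.0008.
- cover_center (a point): centre (half-way up) of the round aluminium cover, 26 mm high, boss 62 mm across, three-lugged flange about 120 mm across, lying loose on the anvil plate (50 mm above the bench) under the ram
- socket: loose deep socket, steel, standing upright, 29 mm across and 63 mm tall; origin at the centre of its underside; stands on the bench just in front of the press; to be left alone
- piston: loose aluminium piston standing crown up, 54 mm across and 60 mm tall; origin at the centre of its underside; stands by the front left of the press; to be left alone
- spark_plug: loose spark plug lying down, about 70 mm long; origin under its hexagon; lies on the bench at the right-hand side of the press; to be left alone
- ring_gear: loose toothed steel disc lying flat, 114 mm across and 18 mm high; origin at the centre of its underside; to be left alone
- crankshaft: loose crankshaft lying on its two webs (84 mm across), shafts along its own y, connecting rod along +x; origin under the webs; to be left alone
- oil_bottle: loose white bottle, 60 mm across and 170 mm tall; origin at the centre of its underside; to be left alone
- wrench: loose open-ended spanner lying flat, 170 mm long; origin under its middle; to be left alone
Mind the look-alikes: they are no part of the job. What is shaped like the part that bears bearing but green or yellow is not meant.

How it is judged:
On the way, in this order (a step that is already met when the one before it is completed fails the run):
1. the pawl is pressed clear of the ratchet wheel while the lever is still up (value of joint pawl above 0.18 rad and value of joint lever below 0.25 rad), for 0.2 s.
2. the lever is pushed down and the bearing is home (value of joint bearing above 0.0062 m and value of joint lever above 0.85 rad and value of joint pawl above 0.18 rad), for 0.2 s.
At the end, for the whole second after the job is handed in: the bearing is home (at least 6.2 of its 7 mm), the lever is down (more than 0.85 rad) and at rest, the pawl is still free (more than 0.18 rad), and the cover lies on the anvil within 12 mm of where it was (all of step 2 and distance of cover_center from where it was at the start of the episode below 0.012 m and velocity of joint lever below 0.05 rad/s and height (world z) of cover_center below 0.068 m); the robot touches nothing.
It fails at once if the cover is shifted more than 15 mm or lifted (distance of cover_center from where it was at the start of the episode above 0.015 m).
It fails at once if a loose part on the bench is moved or lifted by more than 20 mm (distance of any of socket, piston, spark_plug, ring_gear, crankshaft, oil_bottle, wrench from where it was at the start of the episode above 0.02 m).
It also fails if it takes over 48 s, if anything falls off the work surface, if the arm or the gripper's body presses on something with over 40 N, if the wrist force passes 120 N, or if a joint passes its speed limit or range.

### The arm

A 6-joint arm with a two-finger parallel gripper is mounted at the origin on the work surface. World frame = base frame: x ahead of the robot, y to its left, z up, the work surface at z = 0. Lengths are in m, angles in rad, forces in N, time in s.
With the tool pointing down it reaches from about 0.25 to 0.775 m from the base axis. Payload 4 kg.
Tool frame: the origin (TCP) lies where the fingers leave the gripper's body, on its centre line; the fingertips stand 97 mm ahead of it and the grasp point (between the pads) lies 78 mm ahead of it; z points along the fingers, x is the direction in which the jaws open and shut, and the axes are right-handed (so a half turn about z gives the same grasp; the last joint's range is limited). The gripper opens to 94 mm and grips with 3 to 60 N. Pads are 16 mm wide; open, the fingers measure 119 mm over their backs; the gripper's body (75 mm by 177 mm) begins 78 mm behind the grasp point.
Start: joints at [1.217, 0.087, 1.371, -0, 1.684, -0.103], TCP at [0.137, 0.533, 0.303] pointing down, gripper open.
Joint ranges: [-3.1, 3.1], [-0.76, 2.03], [0.27, 2.55], [-1.08, 4.22], [0.17, 2.65], [-2.57, 2.57]. Speed limits (rad/s): [2.79, 2.79, 3.14, 3.14, 3.14, 3.14].

### API

Orientations are given as [roll, pitch, yaw] about the fixed x, y, z axes, in that order (R = Rz(yaw) Ry(pitch) Rx(roll)).
In Python, from bench import * gives the robot as it stands.
- The arm moves only by the tool jog_arm, never from a script. Its argument "moves" is a list of rows, each a list of 7 numbers: the turn, a rotation vector about the world's x, y, z in rad, then the shift along the world's x, y, z in mm, then the finger opening in mm, from 0 to 94. In form: [[rx, ry, rz, tx, ty, tz, fingers], ...]. A call has 1 to 12 rows; each row shifts and turns the commanded pose from where the row before left it; what a row does not reach is not made up. A row lasts 1/8 s, in which the tool goes at most 62.5 mm and 10.7 degrees, less where a joint would pass 70% of its speed; a pose out of reach is approached as far as the arm can. A call is refused whole if a number of a shift passes 62.5 or a number of a turn 0.188, either way. A call with a gripper value outside its range is refused whole. The fingers move at their own pace and stop on an object; the grip force is fixed at half the most. Time passes only in rows, so rows that do not move let the fingers close. It gives the time, the measured TCP pose, the force and the opening at its end, in the units of the state.
- get_obs(): the state, without advancing time (a new reading comes with each control period).
- snapshot(name): name is "scene" or "top" or "wrist"; returns the picture (400x640x3 uint8, red, green, blue); there is no depth.
- get_calibration(name): a dict with "camera_matrix" (3x3 intrinsics, pixels), "R" (3x3) and "t" (3): a world point X has camera coordinates R X + t. Camera axes: x right, y down, z forward; pixel columns grow to the right and rows downward; lengths in m; the calibration is good to about 2 mm. A picture is of the moment at which its call begins: read the wrist's pose just before it. get_calibration takes no time and is no camera call; for the wrist camera it gives the pose at the moment of the call.
- close_job(): hands the job in, once; it reports no verdict.
Trained networks look in the newest picture that a camera, given by its name, has taken for a name from the list of things; names that differ only in an ending like _2 or _b are one class to them, and where a whole thing is asked for, a point or a joint stands for the part that bears it (a point fixed in the world has none). Each returns a list of dicts, best first, with "conf" (0 to 1); they miss things now and then, are a little off and sometimes report something else, mostly with a low value. They report only what shows in the picture. A call takes as long as a camera call. They do not tell look-alikes from the thing itself.
- look_for(label, camera): "bbox" ([left, top, right, bottom] in pixels, round what is visible of it).
The state is a dict: "time": time; "joint_positions": joint angles; "qvel": joint speeds; "joint_torque": joint torques, N m; "tool_pos": TCP position; "ee_rot": TCP orientation; "wrist_force": force on the tool from outside, world axes, zero at the start; "wrist_torque": the same for the moment, N m; "width": finger opening in m.
Only numpy, scipy, OpenCV 4.12 (cv2) and the standard library are available. Lean on these libraries where they do the work, as an engineer would, in place of code of your own. Each camera call takes 0.05 s, during which the arm holds its last target.

## Working session

There is one attempt and no reset: what is moved stays moved. The work goes in short steps, Python scripts to look and compute and a tool call to move; the robot and the scene stay as the last step left them, time stands still between calls to the robot, and variables do not carry over. Pictures are saved under pics/ and viewed, and the job is handed in when it is done.

Besides the shell and the picture viewer there is one more tool, called after "Request:" as name([rows], argument=value, ...), one row to a line, values as JSON. jog_arm: Moves the arm, as the interface text tells. Its arguments: {"type":"object","properties":{"moves":{"type":"array","items":{"type":"array","items":{"type":"number"}}}},"required":["moves"]}

```bash
mkdir -p pics; ls; cat > h.py <<'E'
from bench import *
import numpy as np, cv2
def save(n,im,box=None,s=1):
    if box: im=im[box[1]:box[3],box[0]:box[2]]
    if s!=1: im=cv2.resize(im,None,fx=s,fy=s,interpolation=cv2.INTER_CUBIC)
    cv2.imwrite('pics/'+n+'.png',im[:,:,::-1])
def proj(c,X):
    p=c['camera_matrix']@(np.array(c['R'])@np.array(X)+np.array(c['t'])); return p[:2]/p[2]
E
python3 - <<'E'
from h import *
o=get_obs();print({k:np.round(v,3) for k,v in o.items()})
for n in ['scene','top','wrist']:
    im=snapshot(n);save(n+'0',im)
    c=get_calibration(n);print(n,np.round(c['camera_matrix'],1).tolist(),np.round(c['R'],3).tolist(),np.round(c['t'],3).tolist())
    for l in ['press','pawl_tab','lever_grip','lever_pivot','bearing','cover_center']:
        print(l,[(np.round(d['bbox']).tolist(),round(d['conf'],2)) for d in look_for(l,n)[:3]])
E
```

```text
pics
{'time': np.float64(0.0), 'joint_positions': array([ 1.217,  0.088,  1.372,  0.   ,  1.684, -0.103]), 'qvel': array([-0.002,  0.   ,  0.   , -0.001,  0.001, -0.001]), 'joint_torque': array([-0.0000e+00, -3.4017e+01, -3.0243e+01,  7.2000e-02,  3.3000e-02,
       -0.0000e+00]), 'tool_pos': array([0.136, 0.532, 0.302]), 'ee_rot': array([-3.141e+00,  2.000e-03,  1.320e+00]), 'wrist_force': array([-0.705, -0.05 ,  0.493]), 'wrist_torque': array([ 0.009, -0.047,  0.013]), 'width': np.float64(0.094)}
scene [[406.7, 0.0, 318.5], [0.0, 406.7, 198.4], [0.0, 0.0, 1.0]] [[-0.387, 0.922, 0.02], [0.593, 0.266, -0.76], [-0.706, -0.282, -0.649]] [0.181, -0.162, 1.635]
press [([273.0, 174.0, 386.0, 285.0], 0.77)]
pawl_tab [([332.0, 204.0, 386.0, 223.0], 0.55)]
lever_grip []
lever_pivot []
bearing [([322.0, 237.0, 333.0, 242.0], 0.62), ([236.0, 248.0, 255.0, 260.0], 0.54), ([214.0, 167.0, 259.0, 176.0], 0.29)]
cover_center [([250.0, 204.0, 282.0, 226.0], 0.7), ([311.0, 236.0, 350.0, 259.0], 0.64), ([230.0, 245.0, 267.0, 272.0], 0.59)]
top [[385.9, 0.0, 317.8], [0.0, 385.9, 199.9], [0.0, 0.0, 1.0]] [[-0.006, -1.0, 0.006], [-0.993, 0.005, -0.12], [0.119, -0.006, -0.993]] [0.004, 0.522, 1.209]
press [([417.0, 255.0, 474.0, 282.0], 0.66), ([233.0, 145.0, 346.0, 215.0], 0.56)]
pawl_tab [([231.0, 152.0, 287.0, 168.0], 0.55)]
lever_grip [([270.0, 141.0, 341.0, 170.0], 0.58)]
lever_pivot [([235.0, 140.0, 346.0, 218.0], 0.81)]
bearing [([278.0, 242.0, 294.0, 257.0], 0.59), ([355.0, 156.0, 379.0, 170.0], 0.56), ([380.0, 212.0, 393.0, 227.0], 0.55)]
cover_center [([349.0, 143.0, 380.0, 180.0], 0.97), ([268.0, 231.0, 304.0, 265.0], 0.86), ([297.0, 180.0, 317.0, 205.0], 0.76)]
wrist [[280.0, 0.0, 323.2], [0.0, 280.0, 200.6], [0.0, 0.0, 1.0]] [[0.248, 0.969, 0.001], [0.938, -0.24, 0.251], [0.243, -0.061, -0.968]] [-0.55, -0.026, 0.39]
press []
pawl_tab []
lever_grip []
lever_pivot []
bearing []
cover_center []
```

View pics/scene0.png

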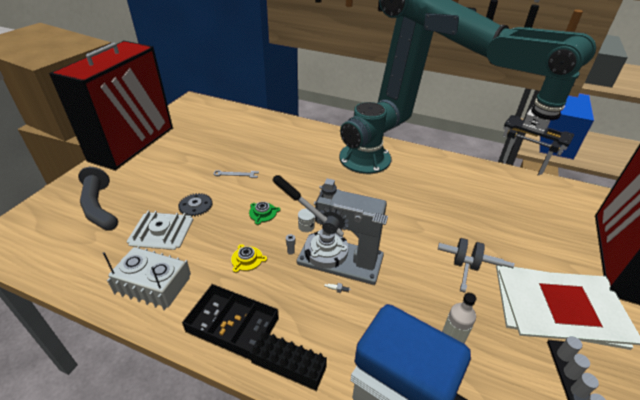

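View pics/top0.png

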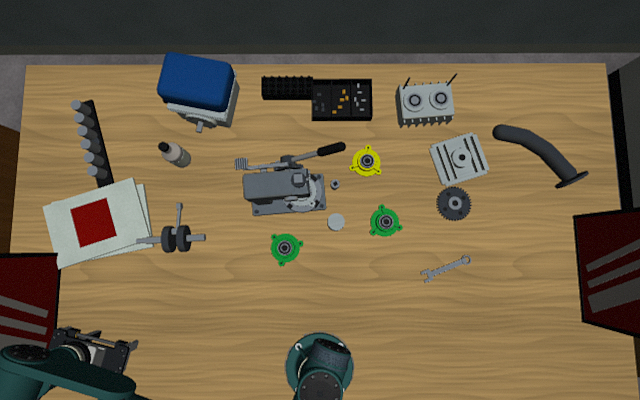

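```bash
python3 - <<'E'
import cv2
for n,b in [('scene0',(200,130,400,280)),('top0',(210,120,410,270))]:
    im=cv2.imread(f'pics/{n}.png')[b[1]:b[3],b[0]:b[2]]
    cv2.imwrite(f'pics/{n}c.png',cv2.resize(im,None,fx=4,fy=4,interpolation=cv2.INTER_CUBIC))
E
```

```text
(no output)
```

View pics/scene0c.png

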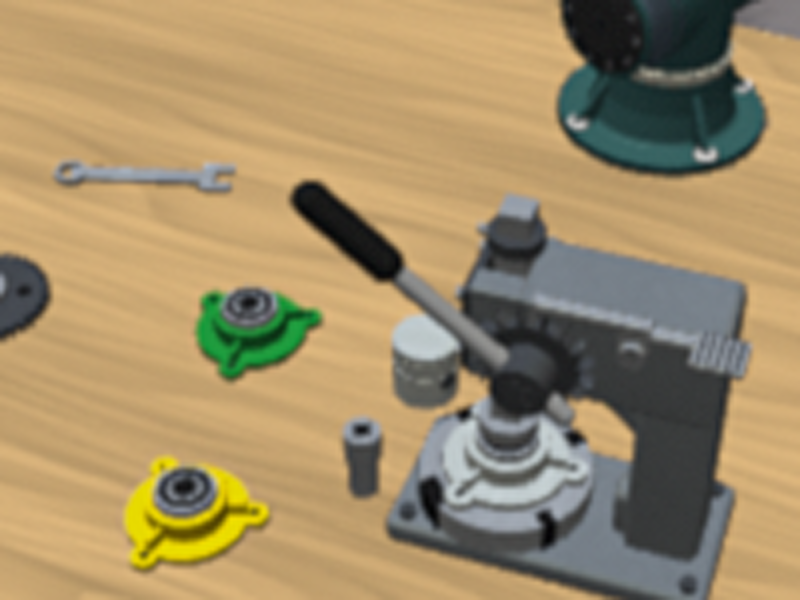

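View pics/top0c.png

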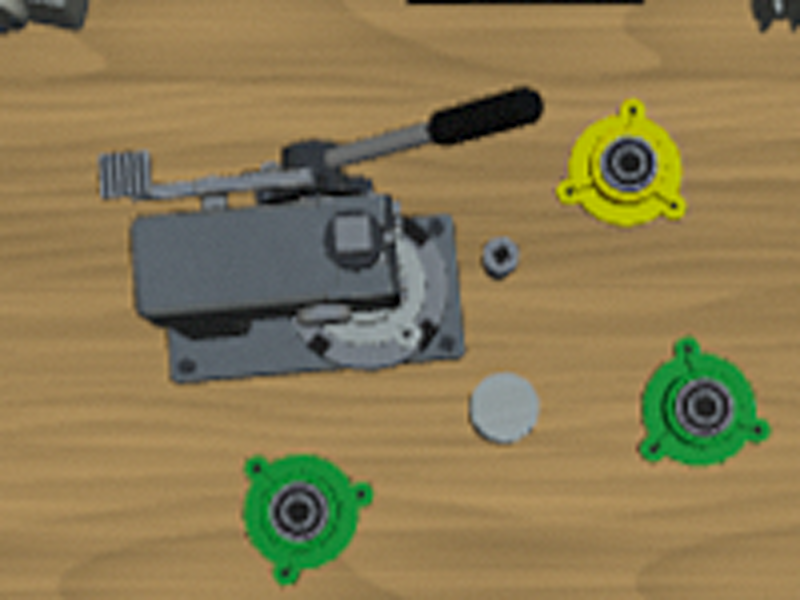

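```bash
cat > fit.py <<'E'
from h import *
from scipy.optimize import least_squares
S=lambda u,v:np.array([200+u/4-.4,130+v/4-.4]); T=lambda u,v:np.array([210+u/4-.4,120+v/4-.4])
obs=[('scene',S(722,353),(103,-59,261)),('scene',S(521,206),(-45,0,292)),('scene',S(388,525),(-120,-60,'zb')),
('top',T(125,174),(103,-59,261)),('top',T(352,231),(-45,0,292)),('top',T(465,355),(-120,60,'zb')),('top',T(170,383),(120,60,'zb')),('top',T(451,215),(-120,-60,'zb'))]
C={n:get_calibration(n) for n in('scene','top')}
def W(p,P): 
    c,s=np.cos(p[2]),np.sin(p[2]); return np.array([p[0]+c*P[0]-s*P[1],p[1]+s*P[0]+c*P[1],P[2]])
def lv(a,r,y=-67,n=0): # lever point
    s=.72-a; return np.array([-.018-r*np.cos(s)+n*-np.sin(s)*-1*-1 if False else -.018-r*np.cos(s),y/1000,.205+r*np.sin(s)])
def res(p):
    r=[]
    for n,uv,P in obs:
        P=np.array([p[3]*1000 if q=='zb' else q for q in P])/1000
        r+=list(proj(C[n],W(p,P))-uv)
    # lever grip end
    r+=list(proj(C['top'],W(p,lv(p[4],.188,p[5]*1000)))-T(530,105)); r+=list(proj(C['scene'],W(p,lv(p[4],.188,p[5]*1000)))-S(308,196))
    r+=[(p[5]+.067)*1000/3]
    return r
if __name__=='__main__':
    b=None
    s=least_squares(res,[.6,.1,1.57,.02,.05,-.067],loss='soft_l1');p=s.x
    print(np.round(p,4));print(np.round(s.fun[:-1].reshape(-1,2),1).tolist())
    for nm,P in [('tab',(.103,-.059,.261)),('ram',(-.045,0,.292)),('pivot',(-.018,-.067,.205))]: print(nm,W(p,P).round(4))
    for a in (p[4],.56,1.0): print('grip',round(a,2),W(p,lv(a,.15)).round(4),W(p,lv(a,.19)).round(4))
E
python3 fit.py
```

```text
[ 0.5433  0.101   1.6565  0.0188  0.0533 -0.0664]
[[-0.1, -0.2], [-0.7, -0.1], [-1.3, 0.2], [-1.2, 0.0], [-0.8, 0.6], [-0.3, 0.6], [-0.6, 0.3], [-0.3, -0.7], [-0.0, -0.3], [-1.7, -1.3]]
tab [0.5933 0.2086 0.261 ]
ram [0.5472 0.0561 0.292 ]
pivot [0.6116 0.0888 0.205 ]
grip 0.05 [ 0.6217 -0.0287  0.2978] [ 0.6244 -0.06    0.3225]
grip 0.56 [ 0.6243 -0.0588  0.2289] [ 0.6277 -0.0981  0.2353]
grip 1.0 [ 0.624  -0.0549  0.1635] [ 0.6272 -0.0932  0.1525]
```

Request:
jog_arm([
  [0,0,-0.124,45.6,-32.4,12,0],
  [0,0,-0.124,45.6,-32.4,12,0],
  [0,0,-0.124,45.6,-32.4,12,0],
  [0,0,-0.124,45.6,-32.4,12,0],
  [0,0,-0.124,45.6,-32.4,12,0],
  [0,0,-0.124,45.6,-32.4,12,0],
  [0,0,-0.124,45.6,-32.4,12,0],
  [0,0,-0.124,45.6,-32.4,12,0],
  [0,0,-0.124,45.6,-32.4,12,0],
  [0,0,-0.124,45.6,-32.4,12,0],
  [0,0,0,0,0,0,0],
  [0,0,0,0,0,0,0],
])

```text
time: 2.55
tool_pos: [0.5924, 0.2089, 0.4223]
ee_rot: [-3.141, 0.001, 0.08]
wrist_force: [-0.2, 0.2, 0.9]
width: 0.0003
```

```bash
python3 - <<'E'
from h import *
o=get_obs();print({k:np.round(v,3) for k,v in o.items()})
im=snapshot('wrist');c=get_calibration('wrist')
np.savez('w1.npz',im=im,**c)
print('cam',-np.array(c['R']).T@c['t'])
for n,P in dict(tab=[.5933,.2086,.261],ram=[.5472,.0561,.292],grip=[.6217,-.0287,.2978]).items(): print(n,proj(c,P).round(1))
print(look_for('pawl_tab','wrist')[:2]);save('w1',im)
save('s1',snapshot('scene'),(200,90,400,240),4)
E
```

```text
{'time': np.float64(2.55), 'joint_positions': array([2.490e-01, 2.810e-01, 9.110e-01, 1.000e-03, 1.951e+00, 1.680e-01]), 'qvel': array([ 0.026, -0.023,  0.013, -0.   , -0.   ,  0.001]), 'joint_torque': array([-9.5200e-01, -4.1024e+01, -2.9971e+01,  5.0000e-03, -3.7000e-02,
        2.0000e-03]), 'tool_pos': array([0.592, 0.209, 0.422]), 'ee_rot': array([-3.141e+00,  1.000e-03,  8.000e-02]), 'wrist_force': array([-0.227,  0.209,  0.855]), 'wrist_torque': array([-0.082,  0.067, -0.018]), 'width': np.float64(0.0)}
cam [0.58614779 0.28170383 0.50485369]
tab [324.7 211.7]
ram [262.2 373.3]
grip [333.6 452.3]
[{'bbox': [309.5, 196.0, 343.9, 229.5], 'conf': 0.74}]
```

View pics/w1.png

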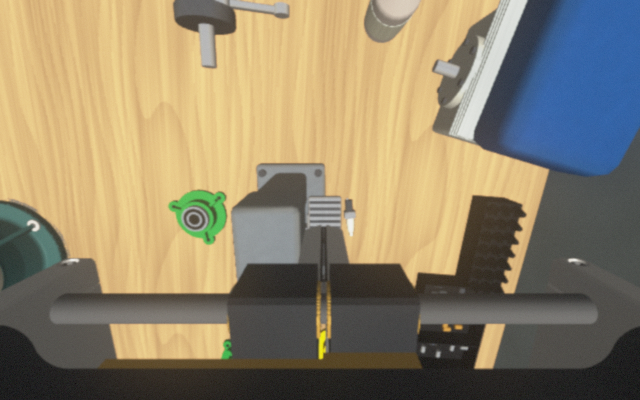

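View pics/s1.png

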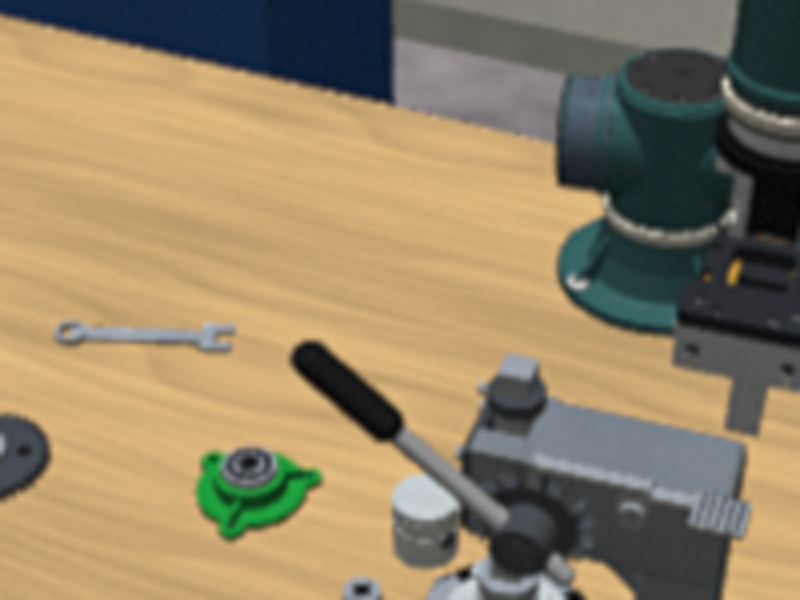

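Request:
jog_arm([
  [0,0,0,1,2,-20,0],
  [0,0,0,0,0,-20,0],
  [0,0,0,0,0,-18,0],
  [0,0,0,0,0,-4,0],
  [0,0,0,0,0,-4,0],
  [0,0,0,0,0,-4,0],
  [0,0,0,0,0,-4,0],
  [0,0,0,0,0,0,0],
])

```text
time: 3.7
tool_pos: [0.5937, 0.2114, 0.3491]
ee_rot: [-3.14, -0.002, 0.081]
wrist_force: [0.0, 4.2, 3.4]
width: -0.0002
```

```bash
python3 - <<'E'
from h import *
save('s2',snapshot('scene'),(200,90,400,240),4)
E
```

```text
(no output)
```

View pics/s2.png

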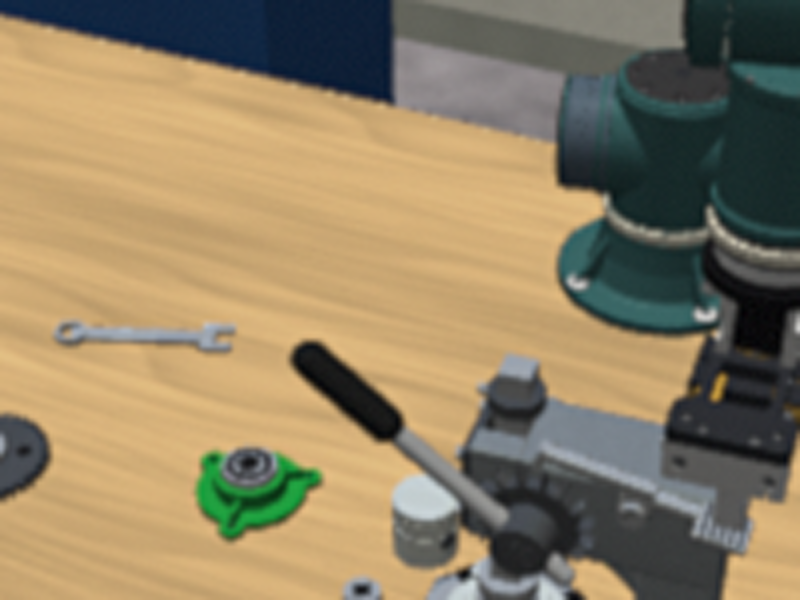

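Request:
jog_arm([
  [0,0,0,0,1,-3,0],
  [0,0,0,0,1,-3,0],
  [0,0,0,0,1,-2,0],
  [0,0,0,0,0,-1,0],
  [0,0,0,0,0,0,0],
])

```text
time: 4.38
tool_pos: [0.5936, 0.2135, 0.3398]
ee_rot: [3.141, -0.0, 0.08]
wrist_force: [0.2, 1.1, 2.7]
width: 0.0006
```

Request:
jog_arm([
  [0,0,0,0,0,-2,0],
  [0,0,0,0,0,-1,0],
  [0,0,0,0,0,0,0],
])

```text
time: 4.75
tool_pos: [0.5934, 0.2135, 0.3393]
ee_rot: [3.142, -0.003, 0.08]
wrist_force: [-1.5, 1.5, 8.8]
width: 0.0007
```

```bash
python3 - <<'E'
from h import *
save('s3',snapshot('scene'),(290,170,400,250),7)
E
```

```text
(no output)
```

View pics/s3.png

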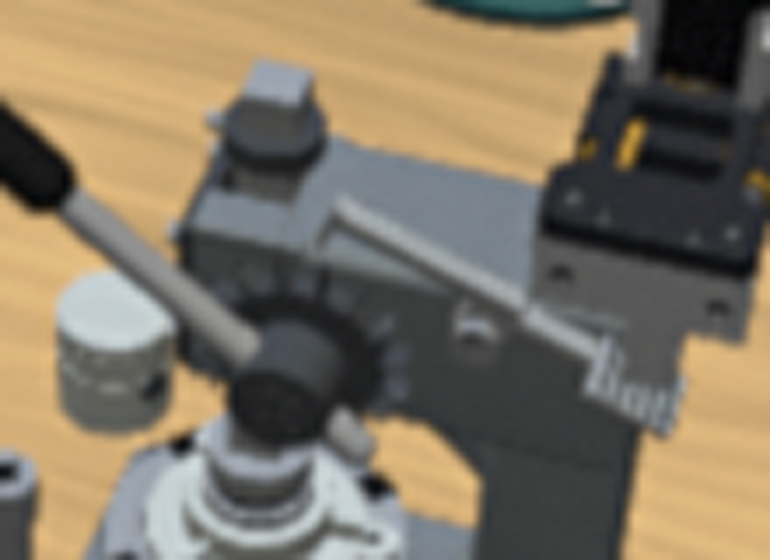

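Request:
jog_arm([
  [0,0,0,0,0,15,0],
  [0,0,0,0,0,50,0],
  [0,0,0,0,0,55,0],
  [0,0,0,5,-43,0,0],
  [0,0,0,5,-43,0,0],
  [0,0,0,5,-43,0,0],
  [0,0,0,5,-43,0,0],
  [0,0,0,5,-43,0,0],
  [0,0,0,4,-41,0,0],
  [0,0,0,0,0,0,0],
  [0,0,0,0,0,0,0],
])

```text
time: 6.18
tool_pos: [0.6225, -0.0422, 0.4563]
ee_rot: [-3.141, 0.001, 0.08]
wrist_force: [-0.4, 0.9, 0.1]
width: 0.0003
```

```bash
python3 - <<'E'
from h import *
im=snapshot('wrist');c=get_calibration('wrist')
for n,P in dict(tab=[.5933,.2086,.261],ram=[.5472,.0561,.292],grip=[.6217,-.0287,.2978],pivot=[.6116,.0888,.205]).items(): print(n,proj(c,P).round(1))
save('w4',im)
save('s4',snapshot('scene'),(200,100,400,250),4)
save('t4',snapshot('top'),(210,100,410,250),4)
E
```

```text
tab [ 312.2 -103.1]
ram [242.   89.5]
grip [323.6 197.7]
pivot [323.   73.6]
```

View pics/w4.png

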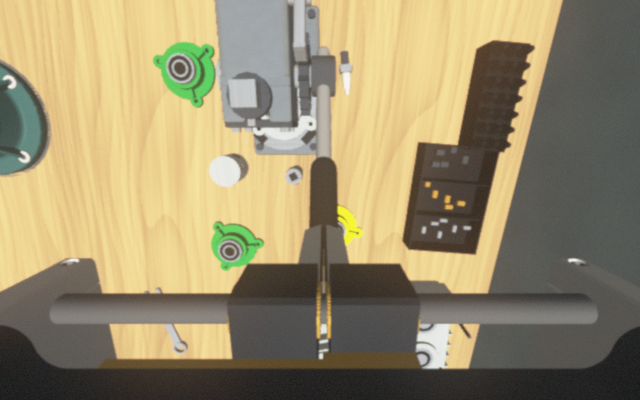

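View pics/s4.png

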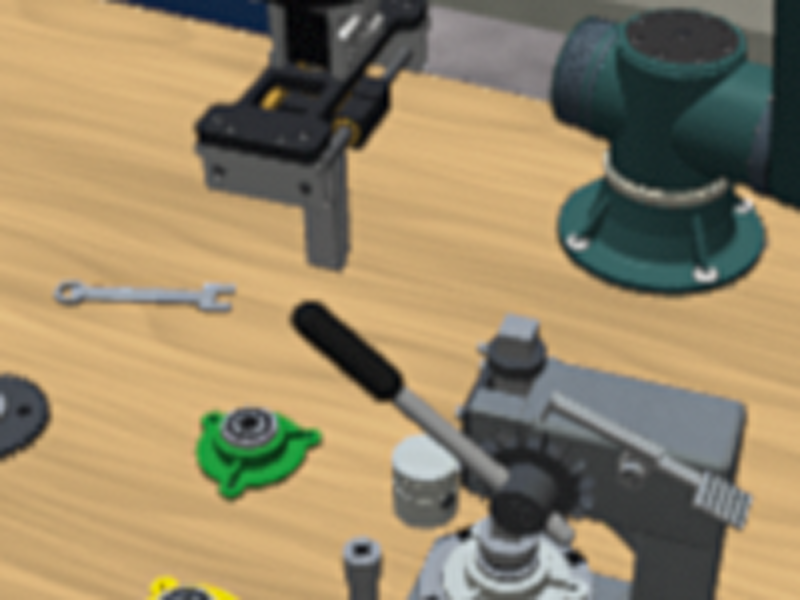

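View pics/t4.png

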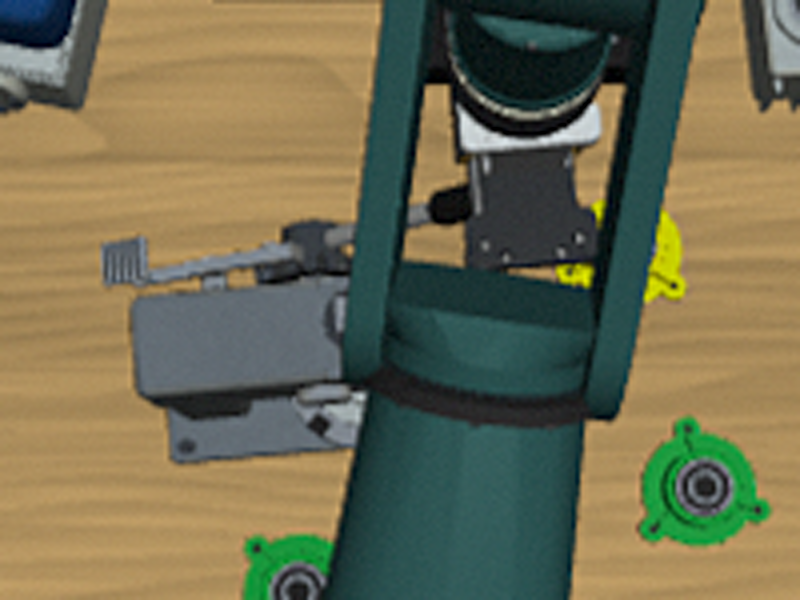

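Request:
jog_arm([
  [0,0,0,0,0,-14,0],
  [0,0,0,0,0,-12,0],
  [0,0,0,0,0,-6,0],
  [0,0,0,0,0,-6,0],
  [0,0,0,0,0,-8,0],
  [0,0,0,0,0,-8,0],
])

```text
time: 7.08
tool_pos: [0.6226, -0.0423, 0.4028]
ee_rot: [3.141, -0.001, 0.08]
wrist_force: [-0.9, -0.2, 3.0]
width: 0.0004
```

```bash
python3 - <<'E'
from h import *
save('s5',snapshot('scene'),(200,100,400,250),4)
E
```

```text
(no output)
```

View pics/s5.png

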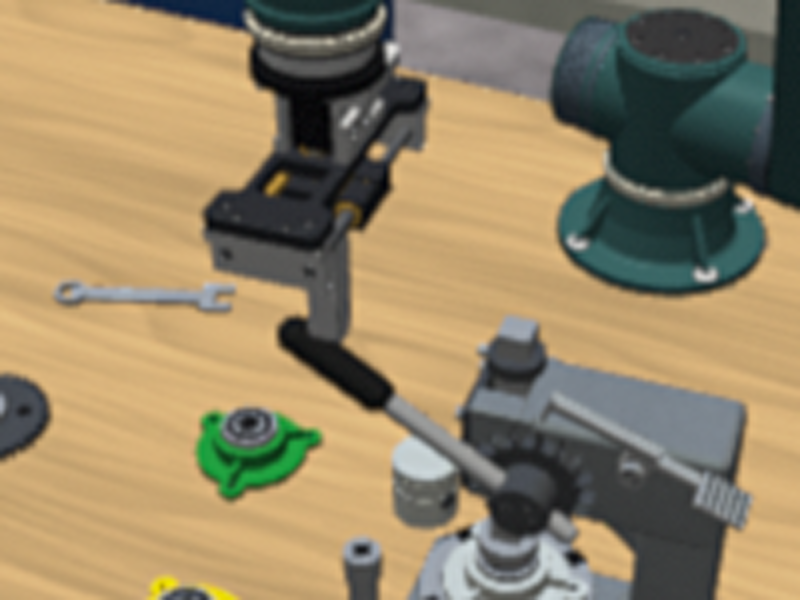

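Request:
jog_arm([
  [0,0,0,0,0,-7,0],
  [0,0,0,0,0,-7,0],
  [0,0,0,0,0,-7,0],
  [0,0,0,0,0,-7,0],
  [0,0,0,0,0,-7,0],
  [0,0,0,0,0,-7,0],
  [0,0,0,0,0,-7,0],
  [0,0,0,0,0,-7,0],
  [0,0,0,0,0,-7,0],
  [0,0,0,0,0,-5,0],
])

```text
time: 8.38
tool_pos: [0.6225, -0.0423, 0.3341]
ee_rot: [3.142, 0.0, 0.08]
wrist_force: [-1.1, -1.8, 2.0]
width: 0.0006
```

```bash
python3 - <<'E'
from h import *
save('s6',snapshot('scene'),(200,100,400,250),4)
E
```

```text
(no output)
```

View pics/s6.png

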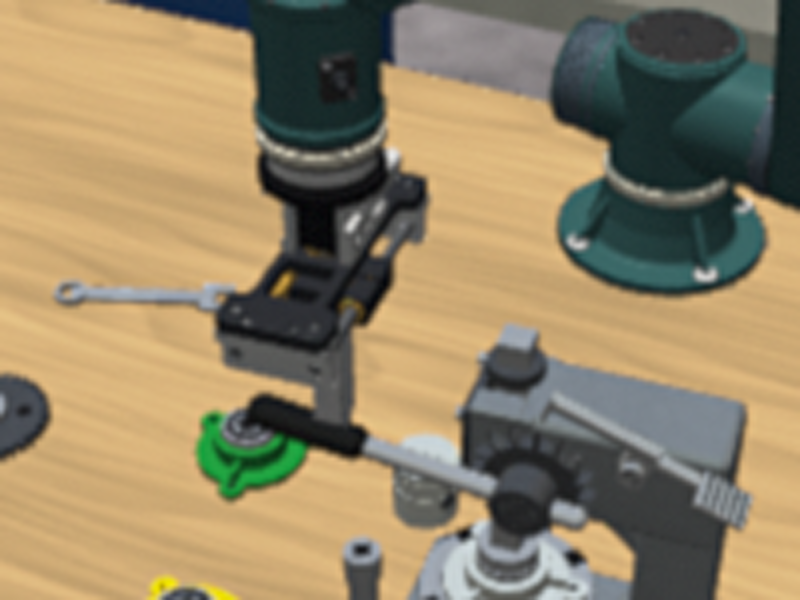

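Request:
jog_arm([
  [0,0,0,0,0,-5,0],
  [0,0,0,0,0,-5,0],
  [0,0,0,0,0,-5,0],
  [0,0,0,0,0,-5,0],
  [0,0,0,0,0,-5,0],
  [0,0,0,0,0,-5,0],
  [0,0,0,0,0,-5,0],
  [0,0,0,0,0,-5,0],
  [0,0,0,0,0,-5,0],
  [0,0,0,0,0,0,0],
])

```text
time: 9.68
tool_pos: [0.6226, -0.0441, 0.2919]
ee_rot: [3.137, -0.003, 0.078]
wrist_force: [-1.9, -5.0, 7.0]
width: 0.0007
```

Request:
jog_arm([
  [0,0,0,0,0,-3,0],
  [0,0,0,0,0,-3,0],
  [0,0,0,0,0,-3,0],
  [0,0,0,0,0,0,0],
])

```text
time: 10.18
tool_pos: [0.6225, -0.0435, 0.2831]
ee_rot: [3.138, -0.003, 0.079]
wrist_force: [-1.4, -4.3, 7.2]
width: 0.0004
```

```bash
python3 - <<'E'
from h import *
save('s7',snapshot('scene'),(200,100,400,250),4)
E
```

```text
(no output)
```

View pics/s7.png

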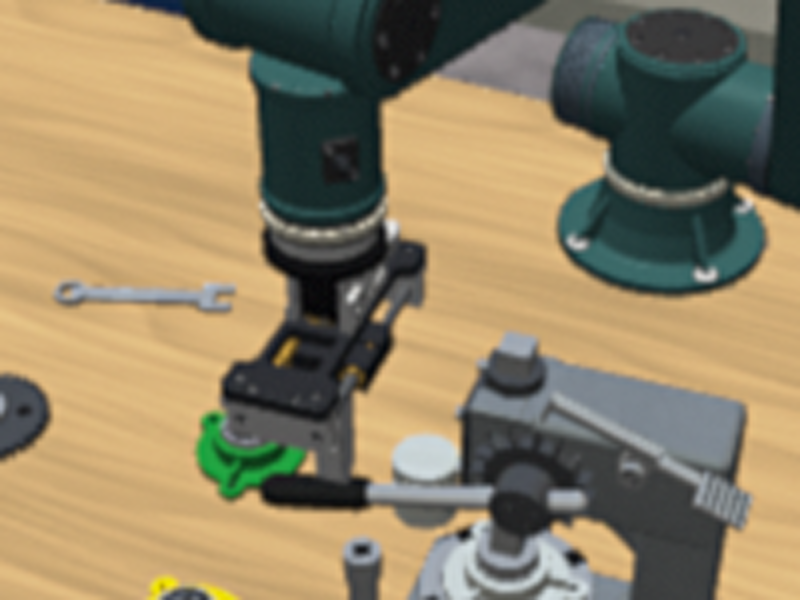

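Request:
jog_arm([
  [0,0,0,0,0,-3,0],
  [0,0,0,0,0,-2,0],
  [0,0,0,0,0,0,0],
])

```text
time: 10.6
tool_pos: [0.6225, -0.0429, 0.2783]
ee_rot: [3.139, -0.003, 0.079]
wrist_force: [-2.8, -1.2, 8.5]
width: 0.0009
```

Request:
jog_arm([
  [0,0,0,0,0,-2,0],
  [0,0,0,0,0,-1,0],
  [0,0,0,0,0,0,0],
])

```text
time: 10.98
tool_pos: [0.6225, -0.0427, 0.2769]
ee_rot: [3.139, -0.004, 0.08]
wrist_force: [-3.7, -2.4, 12.5]
width: 0.0006
```

Request:
jog_arm([
  [0,0,0,0,0,-2,0],
  [0,0,0,0,0,-2,0],
  [0,0,0,0,0,0,0],
  [0,0,0,0,0,0,0],
])

```text
time: 11.48
tool_pos: [0.6224, -0.0426, 0.2756]
ee_rot: [3.139, -0.006, 0.08]
wrist_force: [-5.9, -1.3, 19.2]
width: 0.0004
```

```bash
python3 - <<'E'
from h import *
save('s8',snapshot('scene'),(270,170,390,260),6)
E
```

```text
(no output)
```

View pics/s8.png

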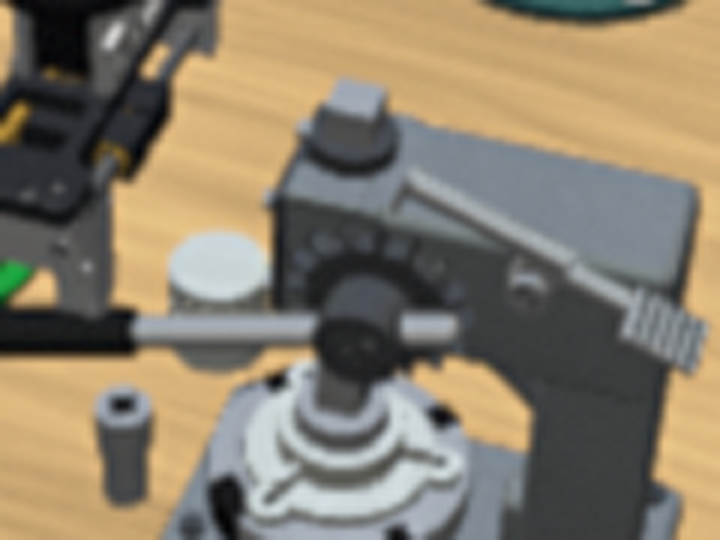

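Request:
jog_arm([
  [0,0,0,0,0,8,0],
  [0,0,0,0,0,40,0],
  [0,0,0,0,0,50,0],
  [0,0,0,0,0,50,0],
  [0,0,0,-30,-40,20,0],
  [0,0,0,-30,-50,0,0],
  [0,0,0,-30,-50,0,0],
  [0,0,0,-30,-50,0,0],
  [0,0,0,0,0,0,0],
  [0,0,0,0,0,0,0],
])

```text
time: 12.78
tool_pos: [0.5028, -0.2318, 0.436]
ee_rot: [-3.14, 0.0, 0.08]
wrist_force: [0.2, -0.3, 0.2]
width: 0.0002
```

```bash
python3 - <<'E'
from h import *
from fit import W,lv
p=[.5433,.101,1.6565]
o=get_obs();print(o['tool_pos'],o['wrist_force'])
for n,b in [('scene',(250,150,400,260)),('top',(210,120,370,230))]:
    im=snapshot(n);c=get_calibration(n)
    im=cv2.resize(im[b[1]:b[3],b[0]:b[2]],None,fx=5,fy=5,interpolation=cv2.INTER_CUBIC)
    for a,col in [(.85,(255,0,0)),(1.0,(0,255,0))]:
        q=[tuple(int(v) for v in (proj(c,W(p,lv(a,r)))-b[:2]+.4)*5) for r in (.05,.192)]
        cv2.line(im,q[0],q[1],col,1)
    save(n+'9',im)
E
```

```text
[ 0.50280455 -0.23175571  0.43597576] [ 0.2164201  -0.25985813  0.16737153]
```

View pics/scene9.png

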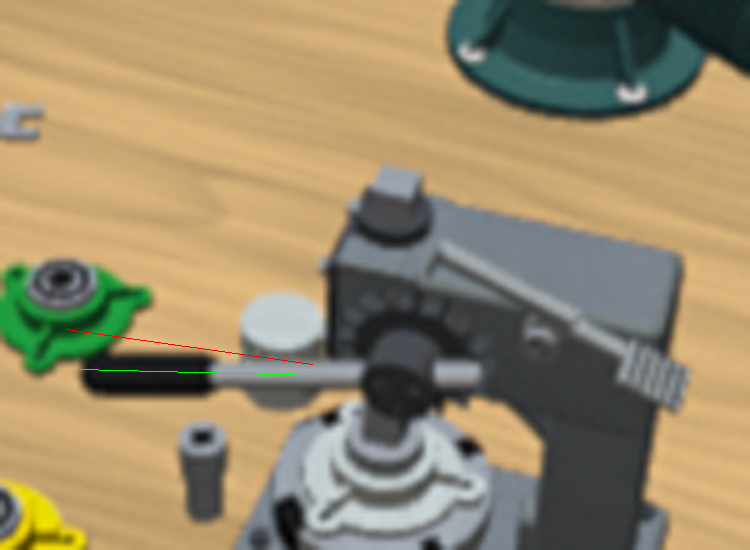

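View pics/top9.png

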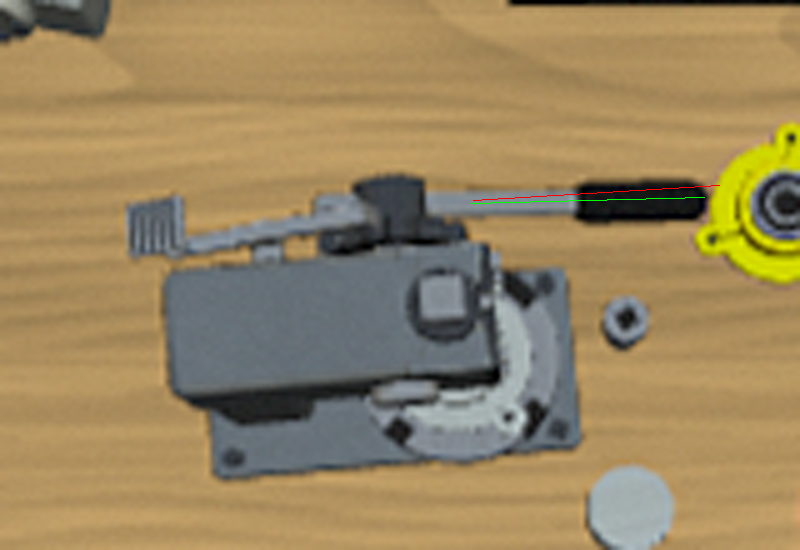

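```bash
python3 -c "
from bench import *
print(close_job())"
```

```text
the job is handed in; nothing more can be done
None
```

The job is done and handed in at about 13 s; the hand-in gives no verdict.

**What I did**
- I found the press by fitting its pose to the scene and top views (residuals mostly about 1 px, worst about 2 px). The wrist view confirmed the tab position.
- I pressed the thumb tab down with the closed fingers until it hit its stop. The force rose to about 9 N with almost no further travel.
- I then pushed the grip straight down. The force was 2–3 N while the lever swung free and about 7–8 N while the bearing was going in. It rose to 19 N with hardly any more movement, which I took as the bearing being home.
- Finally I lifted away and moved clear of the press.

**Last checks**
- **Lever:** in both views it lies parallel to the line drawn for an angle of 1.0, and clearly beyond the 0.85 line.
- **Pawl:** it is still tilted fully down.
- **Other parts:** the cover, socket and piston appear where they were. The other loose parts were not re-measured at the end.
- **Touching:** the wrist force reads about 0, so the robot touches nothing.
- **Not measured directly:** the bearing depth itself, because the ram hides the bearing. I inferred it from the lever angle and the rise in force. The drawn lever line sits a few millimetres off the lever in the pictures, which is within calibration and fit error.

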